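Close the washed storage jars from a stack of lids

ROBOT

A 7-joint arm with a two-finger parallel gripper is mounted at the origin on a cart in front of the work surface, level with it; the furniture and walls round the work are solid. World frame = base frame: x ahead of the robot, y to its left, z up, the work surface at z = 0. Lengths are in mm, angles in rad, forces in N, time in s.
With the tool pointing down it reaches from about 400 to 925 mm from the base axis. Payload 4.1 kg.
Tool frame: the origin (TCP) lies at the very end of the fingers, on their centre line; the grasp point (between the pads) lies 19 mm behind it; z points along the fingers, y is the line along which they close (so a half turn about z gives the same grasp; the last joint's range is limited). The gripper opens to 85 mm and grips with 20 to 120 N. Pads are 22 mm wide; open, the fingers measure 114 mm over their backs; the gripper's body (76 mm by 85 mm) begins 54 mm behind the grasp point. The pads swing forward as they close: fully open they stand 13 mm farther back than shut.
Start: joints at [1.178, 0.398, 0.045, 1.537, -0.019, 1.207, -0.051], TCP at [188.271, -622.172, 231.347] pointing down, gripper open.
Joint ranges: [-2.82, 2.82], [-0.49, 2.23], [-1.37, 1.46], [0, 2.46], [-1.36, 4.5], [0.23, 2], [-2.94, 2.94]. Speed limits (rad/s): [2.57, 2.57, 3.14, 3.14, 3.14, 3.14, 3.14].

INTERFACE

Orientations are given as [roll, pitch, yaw] about the fixed x, y, z axes, in that order (R = Rz(yaw) Ry(pitch) Rx(roll)).
In Python, from bench import sense, get_image, camera_params, order gives the robot as it stands.
- The arm moves only by the tool drive_tool, never from a script. Its argument "steps" is a list that holds one entry, the list of rows, each a list of 7 numbers: the shift along the world's x, y, z in mm, then the turn, a rotation vector about the world's x, y, z in rad, then the closure in counts, from 0 (fully open) to 255 (shut). In form: [[[dx, dy, dz, rx, ry, rz, grip], ...]]. A call has 1 to 12 rows; each row shifts and turns the commanded pose from where the row before left it; what a row does not reach is not made up. A row lasts 1/12 s, in which the tool goes at most 41.7 mm and 7.16 degrees, less where a joint would pass 70% of its speed; a pose out of reach is approached as far as the arm can. A call with a gripper value outside its range is refused whole. The fingers move at their own pace and stop on an object; the grip force is fixed at half the most. Time passes only in rows, so rows that do not move let the fingers close. It gives the time, the measured TCP pose, the force, the opening and the grip force at its end, in the units of the state.
- sense(): the state, without advancing time (a new reading comes with each control period).
- get_image(name): name is "side" or "top"; returns the picture (384x512x3 uint8, red, green, blue); there is no depth.
- camera_params(name): a dict with "vertical_fov" (degrees; the focal length in pixels is half the picture's height over the tangent of half this angle, whatever the lens; pixels are square), "cx", "cy" (the principal point, pixels), "R" (3x3) and "t" (3): a world point X has camera coordinates R X + t. Camera axes: x right, y down, z forward; pixel columns grow to the right and rows downward; lengths in mm; the calibration is good to about 2 mm. A picture is of the moment at which its call begins. camera_params takes no time and is no camera call.
- order.job_done(): hands the job in; it is judged then, once.
The state is a dict: "time": time; "joints": joint angles; "qd": joint speeds; "joint_efforts": joint torques, N m; "position": TCP position; "ee_rot": TCP orientation; "force": force on the tool from outside, world axes, zero at the start; "wrist_torque": the same for the moment, N m; "opening": finger opening in mm; "grip_force": force on a finger pad.
Only numpy, scipy, OpenCV 4.12 (cv2) and the standard library are available. Lean on these libraries where they do the work, as an engineer would, in place of code of your own. Each camera call takes 0.05 s, during which the arm holds its last target. There are 200 camera calls.

TASK

The four stoneware storage jars have been washed and are dry, and their bamboo lids stand beside them in one stack. Take the stack apart and close each jar with the lid of its own size, seal down in the mouth and the wood lying flat on the rim. Leave the jars, the garlic and the lemon where they are.

Things in the scene. Friction and masses are not known exactly. Their poses are not given: they have to be found in the camera images.
- lid_s_mid (a point): smallest of four stacked bamboo lids; it starts on the second smallest lid. Wooden disc 37 mm across, 12 mm thick (grasp its edge); below it a white rubber seal 14 mm deep, 23 mm across near the disc, tapering to 15 mm at its flat foot, so discs in the stack are 14 mm apart. Point: centre of the wooden disc, 20 mm above the foot, 6 mm below the top face; z up. 30 g.
- lid_m_mid (a point): second smallest of four stacked bamboo lids; it starts on the second largest lid. Wooden disc 48 mm across, 12 mm thick (grasp its edge); below it a white rubber seal 14 mm deep, 34 mm across near the disc, tapering to 26 mm at its flat foot, so discs in the stack are 14 mm apart. Point: centre of the wooden disc, 20 mm above the foot, 6 mm below the top face; z up. 41 g.
- lid_l_mid (a point): second largest of four stacked bamboo lids; it starts on the largest lid. Wooden disc 59 mm across, 12 mm thick (grasp its edge); below it a white rubber seal 14 mm deep, 45 mm across near the disc, tapering to 37 mm at its flat foot, so discs in the stack are 14 mm apart. Point: centre of the wooden disc, 20 mm above the foot, 6 mm below the top face; z up. 52 g.
- lid_xl_mid (a point): largest of four stacked bamboo lids; it starts on the worktop. Wooden disc 70 mm across, 12 mm thick (grasp its edge); below it a white rubber seal 14 mm deep, 56 mm across near the disc, tapering to 48 mm at its flat foot, so discs in the stack are 14 mm apart. Point: centre of the wooden disc, 20 mm above the foot, 6 mm below the top face; z up. 63 g.
- jar_s_rim (a point): smallest of four open, empty white jars, loose on the worktop: 35 mm across, 50 mm high, wall 4 mm, mouth 27 mm. The 37 mm lid fits it: seal 2 mm clear all round, disc resting on the rim, its centre then 6 mm above this point. Point: centre of the mouth at the level of the rim, 50 mm above the worktop; z up.
- jar_m_rim (a point): second smallest of four open, empty white jars, loose on the worktop: 46 mm across, 54 mm high, wall 4 mm, mouth 38 mm. The 48 mm lid fits it: seal 2 mm clear all round, disc resting on the rim, its centre then 6 mm above this point. Point: centre of the mouth at the level of the rim, 54 mm above the worktop; z up.
- jar_l_rim (a point): second largest of four open, empty white jars, loose on the worktop: 57 mm across, 57 mm high, wall 4 mm, mouth 49 mm. The 59 mm lid fits it: seal 2 mm clear all round, disc resting on the rim, its centre then 6 mm above this point. Point: centre of the mouth at the level of the rim, 57 mm above the worktop; z up.
- jar_xl_rim (a point): largest of four open, empty white jars, loose on the worktop: 68 mm across, 60 mm high, wall 4 mm, mouth 60 mm. The 70 mm lid fits it: seal 2 mm clear all round, disc resting on the rim, its centre then 6 mm above this point. Point: centre of the mouth at the level of the rim, 60 mm above the worktop; z up.
- garlic_mid (a point): a bulb of garlic, about 60 mm wide and 58 mm high, that lies loose among the jars; bystander. This point: its centre, 29 mm above the worktop. (Mind the room: wall cabinets hang 530 mm above the worktop from x = 0.59 m back, and a dish rack with bowls stands to the left from y = 0.22 m.)
- lemon_mid (a point): a lemon, 78 mm long, 55 mm wide and 56 mm high, that lies loose among the jars; bystander. This point: its centre, 28 mm above the worktop.

How it is judged (in metres and radians):
At the end, for the whole second after the job is handed in: Every jar stands upright (within 0.08 rad) with the lid of its own size on it: lid centred on the mouth within 8 mm, its disc centre 3 to 9.5 mm above the rim (6 mm is seated), parallel to the rim within 0.08 rad and within 0.12 rad of level, right side up, at rest and released (horizontal distance between lid_xl_mid and jar_xl_rim below 0.008 m and z of lid_xl_mid in the frame of jar_xl_rim between 0.003 and 0.0095 m and angle between the z axis of lid_xl_mid and the z axis of jar_xl_rim, either way round below 0.08 rad and angle between each of jar_xl_rim, jar_l_rim, jar_m_rim, jar_s_rim's own z axis and vertical below 0.08 rad and angle between each of lid_xl_mid, lid_l_mid, lid_m_mid, lid_s_mid's own z axis and vertical below 0.12 rad and linear speed of each of lid_xl, lid_l, lid_m, lid_s below 0.02 m/s and horizontal distance between lid_l_mid and jar_l_rim below 0.008 m and z of lid_l_mid in the frame of jar_l_rim between 0.003 and 0.0095 m and angle between the z axis of lid_l_mid and the z axis of jar_l_rim, either way round below 0.08 rad and horizontal distance between lid_m_mid and jar_m_rim below 0.008 m and z of lid_m_mid in the frame of jar_m_rim between 0.003 and 0.0095 m and angle between the z axis of lid_m_mid and the z axis of jar_m_rim, either way round below 0.08 rad and horizontal distance between lid_s_mid and jar_s_rim below 0.008 m and z of lid_s_mid in the frame of jar_s_rim between 0.003 and 0.0095 m and angle between the z axis of lid_s_mid and the z axis of jar_s_rim, either way round below 0.08 rad); the robot touches nothing.
It fails at once if a jar is shifted more than 40 mm (distance of any of jar_xl_rim, jar_l_rim, jar_m_rim, jar_s_rim from where it was at the start of the episode above 0.04 m).
It fails at once if a jar is tipped over (angle between any of jar_xl_rim, jar_l_rim, jar_m_rim, jar_s_rim's own z axis and vertical above 0.5 rad).
It fails at once if the garlic or the lemon is shifted more than 30 mm (distance of any of garlic_mid, lemon_mid from where it was at the start of the episode above 0.03 m).
It also fails if it takes over 93 s, if anything falls off the work surface, if the arm or the gripper's body presses on something with over 40 N, if the wrist force passes 120 N, or if a joint passes its speed limit or range.

## Working session

There is one attempt and no reset: what is moved stays moved. The work goes in short steps, Python scripts to look and compute and a tool call to move; the robot and the scene stay as the last step left them, time stands still between calls to the robot, and variables do not carry over. Pictures are saved under pics/ and viewed, at most 17 in all, crops included, and the job is handed in when it is done.

Besides the shell and the picture viewer there is one more tool, called by a JSON object that holds its "api" and its "payload". drive_tool: Moves the arm, as the interface text tells. Its arguments: {"type":"object","properties":{"steps":{"type":"array"}},"required":["steps"]}

```bash
mkdir -p pics
cat > h.py <<'E'
import numpy as np,cv2
from bench import sense,get_image,camera_params,order
def snap(n,f):
    im=get_image(n); cv2.imwrite('pics/'+f,cv2.cvtColor(im,cv2.COLOR_RGB2BGR)); return im
def K(n):
    p=camera_params(n); f=192/np.tan(np.radians(p['vertical_fov'])/2); return p,f,np.array(p['R']),np.array(p['t'])
def ray(n,u,v,z):
    p,f,R,t=K(n); c=-R.T@t; d=R.T@np.array([(u-p['cx'])/f,(v-p['cy'])/f,1]); return c+d*(z-c[2])/d[2]
def proj(n,X):
    p,f,R,t=K(n); c=R@np.array(X,float)+t; return [p['cx']+f*c[0]/c[2],p['cy']+f*c[1]/c[2]]
E
python3 - <<'E'
from h import *
for n in('side','top'):
    snap(n,n+'0.png'); p,f,R,t=K(n); print(p,f,-R.T@t)
print(sense())
E
```

```text
{'vertical_fov': 54.32837184208779, 'cx': 254.93593984861536, 'cy': 193.6212483893899, 'R': array([[-9.98287009e-01,  5.85027145e-02, -6.92417903e-04],
       [ 3.97797533e-02,  6.70026032e-01, -7.41270995e-01],
       [-4.29024274e-02, -7.40028749e-01, -6.71205507e-01]]), 't': array([489.67255407,  65.84511204, 928.30576729])} 374.16669388336123 [526.041018   614.20784292 672.23207276]
{'vertical_fov': 50.63284620389796, 'cx': 261.31421014011164, 'cy': 191.2193017278809, 'R': array([[ 0.01624234, -0.99967151, -0.01982583],
       [-0.98891235, -0.01313396, -0.14791841],
       [ 0.14760943,  0.02200855, -0.98880083]]), 't': array([-12.30438638, 491.23457657, 874.5627065 ])} 405.87798730771783 [356.89409204 -25.09634677 937.18702253]
{'time': 0.1, 'joints': array([ 1.17801484,  0.39911302,  0.04505404,  1.53771837, -0.01870332,
        1.20687764, -0.05068835]), 'qd': array([ 0.00033086, -0.00344361, -0.00014041, -0.00314496, -0.00068871,
        0.00059328,  0.00053295]), 'joint_efforts': array([ 2.94552170e-03, -4.76262867e+01,  1.36967372e+00, -2.54949170e+01,
        1.19314034e-02,  4.94934226e-03,  1.71168892e-05]), 'position': array([ 188.08166865, -621.62611249,  230.38678275]), 'ee_rot': array([-3.13990233e+00,  1.21836630e-04,  2.93888381e-01]), 'force': array([-0.52540682, -0.59950609,  0.20849524]), 'wrist_torque': array([ 0.0170935 , -0.01382381, -0.00052239]), 'grip_force': 0.0, 'opening': 85.60261746366722}
```

View pics/top0.png

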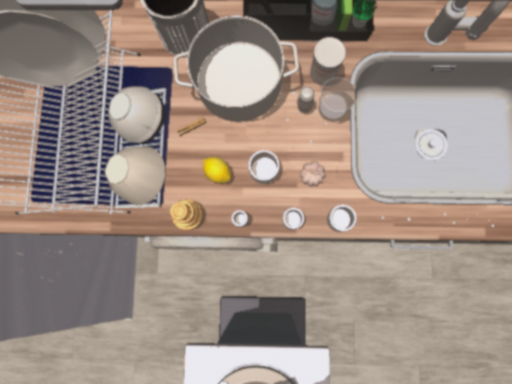

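View pics/side0.png

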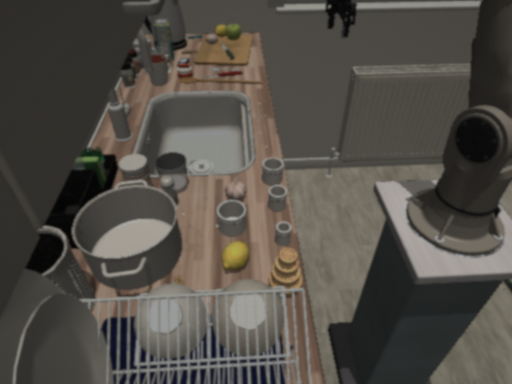

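The top view shows the stack at about (186,214). Jar s is at (240,218), m at (293,218), l at (342,218) and xl at (265,166). The lemon is at (217,170) and the garlic at (313,173). The side view shows the same layout. I'll enlarge both views next.

Run:
```python
from h import *
im=cv2.imread('pics/top0.png'); cv2.imwrite('pics/t1.png',cv2.resize(im[140:240,160:360],None,fx=4,fy=4,interpolation=cv2.INTER_CUBIC))
im=cv2.imread('pics/side0.png'); cv2.imwrite('pics/s1.png',cv2.resize(im[150:300,205:315],None,fx=4,fy=4,interpolation=cv2.INTER_CUBIC))
for k,u,v,z in [('xl',265,166,60),('l',342,218,57),('m',293,218,54),('s',240,218,50),('stack',182,209,68),('lemon',217,170,28),('garlic',313,173,29)]:
    X=ray('top',u,v,z); print(k,X.round(1),np.round(proj('side',X),1))
```

```text
xl [544.2 -12.8  60. ] [231.7 208.4]
l [ 432. -181.   57.] [272.7 163.7]
m [430.7 -75.3  54. ] [277.2 190.6]
s [429.4  40.4  50. ] [282.9 225.9]
stack [445.5 165.   68. ] [282.4 266.1]
lemon [540.4  97.4  28. ] [234.7 254.2]
garlic [ 535.9 -121.7   29. ] [234.8 187.5]
```

View pics/t1.png

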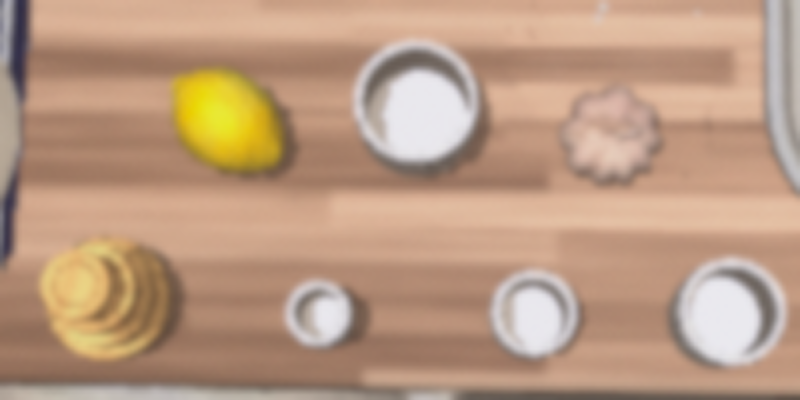

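View pics/s1.png

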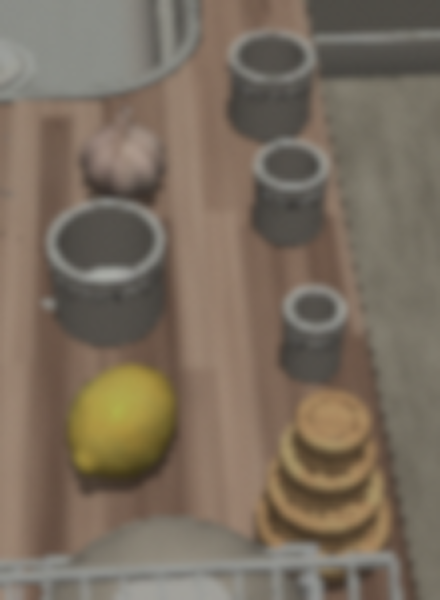

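The jar rims agree between the two views to within about 1–2 px. I'll zoom in on the stack before moving, with both views in one picture.

Run:
```python
from h import *
a=cv2.imread('pics/top0.png')[192:236,164:210]; b=cv2.imread('pics/side0.png')[244:300,264:312]
c=[cv2.convertScaleAbs(cv2.resize(x,(400,int(400*x.shape[0]/x.shape[1])),interpolation=cv2.INTER_CUBIC),alpha=g) for x,g in((a,1),(b,1.4))]
o=np.zeros((480,800,3),np.uint8)
for i,x in enumerate(c): o[:x.shape[0],400*i:400*i+400]=x
cv2.imwrite('pics/st.png',o)
for k,t,s,z in [('s',(239.5,218.1),(283.1,227.1),50),('m',(293.4,217.9),(277.3,190.9),54),('l',(342.1,217.6),(272.6,164.1),57),('xl',(264.1,165.4),(231.1,210.4),60),('lid s',(178.6,211.1),(287.9,254.6),104)]:
    print(k,ray('top',*t,z).round(1),ray('side',*s,z).round(1))
```

```text
s [429.1  41.5  50. ] [429.5  44.2  50. ]
m [431.  -76.2  54. ] [430.5 -74.2  54. ]
l [ 432.9 -181.2   57. ] [ 432.5 -179.1   57. ]
xl [545.5 -10.8  60. ] [545.6  -6.1  60. ]
lid s [437.4 164.  104. ] [436.8 165.3 104. ]
```

View pics/st.png

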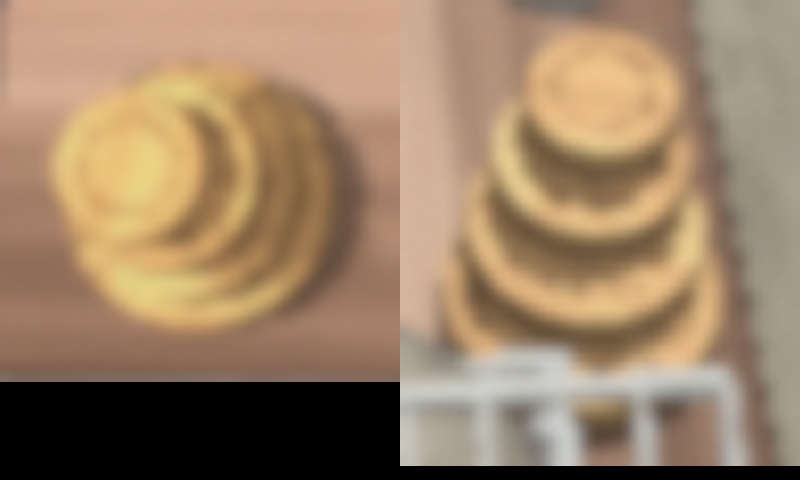

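{"api": "drive_tool", "payload": {"steps": [[[20,40,0,0,0,0.11,0],[20,40,0,0,0,0.11,0],[20,40,0,0,0,0.11,0],[20,40,0,0,0,0.11,0],[20,40,0,0,0,0.11,0],[20,40,0,0,0,0.11,0],[20,40,0,0,0,0.11,0],[20,40,0,0,0,0.11,0],[20,40,0,0,0,0.11,0],[20,40,0,0,0,0.11,0],[20,40,0,0,0,0.11,0],[20,40,0,0,0,0.06,0]]]}}

```text
time: 1.1
position: [412.0, -173.0, 231.3]
ee_rot: [-3.142, 0.0, 1.568]
force: [0.8, -0.9, -0.5]
opening: 85.3
grip_force: 0.0
```

The zoom shows the stack with its top lid s at about (139,165) in the left panel and (603,93) in the right, and both views agree on (437,164.5). I'm moving above it.

{"api": "drive_tool", "payload": {"steps": [[[1,38.4,0,0,0,0,0],[1,38.4,0,0,0,0,0],[1,38.4,0,0,0,0,0],[1,38.4,-10,0,0,0,0],[1,38.4,-20,0,0,0,0],[1,38.4,-20,0,0,0,0],[1,38.4,-20,0,0,0,0],[1.7,38,-20,0,0,0,0],[0,0,0,0,0,0,0],[0,0,0,0,0,0,0],[0,0,0,0,0,0,0]]]}}

```text
time: 2.02
position: [420.2, 125.8, 144.0]
ee_rot: [-3.141, 0.001, 1.564]
force: [-0.3, 0.0, -0.7]
opening: 85.5
grip_force: 0.0
```

{"api": "drive_tool", "payload": {"steps": [[[6,13,0,0,0,0,0],[6,13,0,0,0,0,0],[5,13,0,0,0,0.007,0],[0,0,-10,0,0,0,0],[0,0,-12,0,0,0,0],[0,0,-12,0,0,0,0],[0,0,0,0,0,0,0],[0,0,0,0,0,0,0]]]}}

```text
time: 2.68
position: [436.2, 163.7, 108.8]
ee_rot: [-3.139, 0.001, 1.57]
force: [0.1, -0.1, 0.8]
opening: 85.2
grip_force: 0.0
```

{"api": "drive_tool", "payload": {"steps": [[[0.5,0.5,-11,0,0,0,0],[0,0,-11,0,0,0,0],[0,0,0,0,0,0,80],[0,0,0,0,0,0,110],[0,0,0,0,0,0,130],[0,0,0,0,0,0,150],[0,0,0,0,0,0,170],[0,0,0,0,0,0,200],[0,0,0,0,0,0,255],[0,0,0,0,0,0,255]]]}}

```text
time: 3.52
position: [438.2, 166.2, 88.9]
ee_rot: [3.141, -0.0, 1.571]
force: [-1.1, 0.3, 6.2]
opening: 33.9
grip_force: 59.7
```

Run:
```python
from h import *
a=snap('side','g1.png')[200:300,220:340]; cv2.imwrite('pics/g1c.png',cv2.resize(a[:,:,::-1],None,fx=5,fy=5,interpolation=cv2.INTER_CUBIC)); print(sense()['opening'],sense()['position'])
```

```text
34.25489555867241 [438.24363154 166.14982919  88.93294775]
```

View pics/g1c.png

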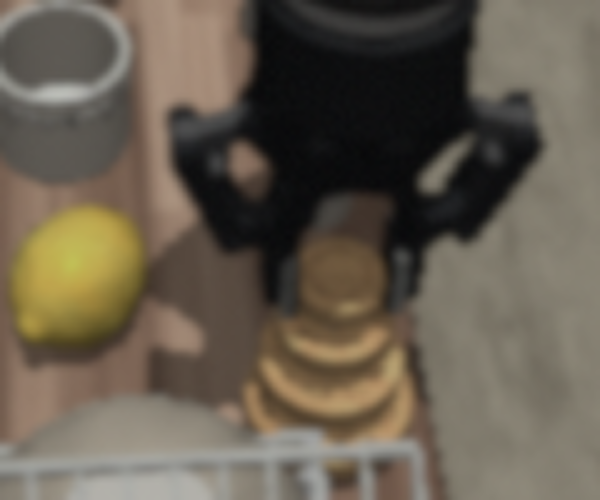

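The picture shows the top lid between the pads, at about (343,270) in the crop, with the three lower lids undisturbed. I'll lift and check from there.

{"api": "drive_tool", "payload": {"steps": [[[0,0,6,0,0,0,255],[0,0,10,0,0,0,255],[0,0,15,0,0,0,255],[0,0,10,0,0,0,255],[0,0,0,0,0,0,255],[0,0,0,0,0,0,255]]]}}

```text
time: 4.07
position: [438.6, 165.8, 130.0]
ee_rot: [3.139, -0.0, 1.57]
force: [-0.1, -0.4, -0.0]
opening: 34.0
grip_force: 59.8
```

Run:
```python
from h import *
s=snap('side','g2.png'); t=snap('top','g2t.png')
a=cv2.resize(s[190:290,240:320,::-1],(400,500),interpolation=cv2.INTER_CUBIC);b=cv2.resize(t[170:250,140:220,::-1],(400,400),interpolation=cv2.INTER_CUBIC)
o=np.zeros((500,800,3),np.uint8);o[:,:400]=cv2.convertScaleAbs(a,alpha=1.5);o[:400,400:]=b
cv2.imwrite('pics/g2c.png',o); print(sense()['opening'],sense()['position'])
```

```text
33.93789374213884 [437.57875604 165.44804662 128.86189474]
```

View pics/g2c.png

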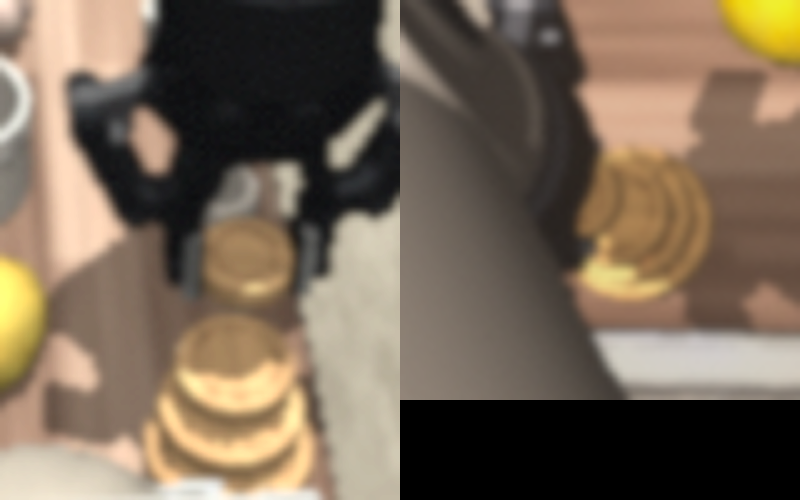

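The lid is lifted level, with its top face at about (247,252) in the left panel. The lids below did not move, and m's top is at about (237,355).

Run:
```python
from h import *
for z in(143,145): print(ray('side',289.0,239.9,z).round(1))
print(ray('side',286.9,260.5,78).round(1)); print(np.round(proj('side',[438,165.6,145]),1))
```

```text
[436.7 162.1 143. ]
[437.  163.8 145. ]
[436.5 159.3  78. ]
[288.6 240.7]
```

{"api": "drive_tool", "payload": {"steps": [[[-1,-10,0,0,0,0,255],[-1,-18,0,0,0,0,255],[-1,-20,0,0,0,0,255],[-1,-20,0,0,0,0,255],[-1,-20,0,0,0,0,255],[-1,-18,0,0,0,0,255],[-1,-10,0,0,0,0,255],[-1.6,-5,0,0,0,0,255],[0,0,-15,0,0,0,255],[0,0,-10,0,0,0,255],[0,0,0,0,0,0,255],[0,0,0,0,0,0,255]]]}}

```text
time: 5.17
position: [428.5, 45.5, 103.5]
ee_rot: [-3.139, -0.001, 1.572]
force: [0.2, -0.2, 0.2]
opening: 34.1
grip_force: 59.8
```

Run:
```python
from h import *
s=snap('side','p1.png')
cv2.imwrite('pics/p1c.png',cv2.convertScaleAbs(cv2.resize(s[170:270,240:330,::-1],(540,600),interpolation=cv2.INTER_CUBIC),alpha=1.5)); p=sense()['position'];print(p)
print('lid top',proj('side',p+[0,-1.4,15]),'jar',proj('side',[429.3,42.7,50]))
```

```text
[429.09486293  45.53167567 104.05113318]
lid top [np.float64(284.88134070726153), np.float64(204.993937994599)] jar [np.float64(283.0944574049943), np.float64(226.6068447285499)]
```

View pics/p1c.png

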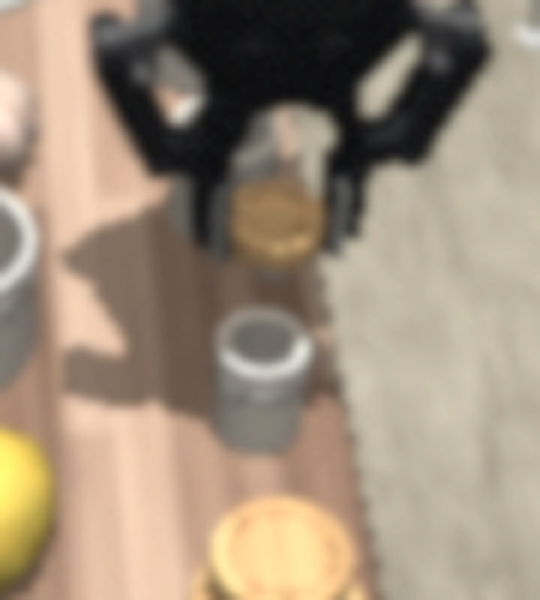

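The picture shows the held lid at about (279,214) above jar s, whose mouth is at (263,343). It sits about 1 mm towards −x of the jar's mouth, so I'm nudging it across and lowering.

{"api": "drive_tool", "payload": {"steps": [[[1,-1.4,-15,0,0,0,255],[0,0,-15,0,0,0,255],[0,0,-10,0,0,0,255],[0,0,-7,0,0,0,255],[0,0,-4,0,0,0,255],[0,0,-3,0,0,0,255],[0,0,0,0,0,0,255],[0,0,0,0,0,0,255]]]}}

```text
time: 5.88
position: [430.6, 43.5, 50.5]
ee_rot: [3.141, 0.0, 1.571]
force: [0.2, 0.9, -0.5]
opening: 33.7
grip_force: 59.8
```

{"api": "drive_tool", "payload": {"steps": [[[0,0,0,0,0,0,140],[0,0,0,0,0,0,120],[0,0,0,0,0,0,90],[0,0,0,0,0,0,0],[0,0,0,0,0,0,0],[0,0,15,0,0,0,0],[0,0,20,0,0,0,0],[0,10,20,0,0,0,0],[0,20,10,0,0,0,0],[0,20,0,0,0,0,0],[0,15,0,0,0,0,0],[0,0,0,0,0,0,0]]]}}

```text
time: 6.88
position: [430.6, 111.8, 116.0]
ee_rot: [3.14, -0.002, 1.576]
force: [-0.3, 0.6, 0.3]
opening: 85.4
grip_force: 0.0
```

Run:
```python
from h import *
s=snap('side','q1.png'); t=snap('top','q1t.png')
a=cv2.resize(s[200:300,250:330,::-1],(400,500),interpolation=cv2.INTER_CUBIC);b=cv2.resize(t[170:250,175:255,::-1],(400,400),interpolation=cv2.INTER_CUBIC)
o=np.zeros((500,800,3),np.uint8);o[:,:400]=cv2.convertScaleAbs(a,alpha=1.5);o[:400,400:]=b
cv2.imwrite('pics/q1c.png',o); print(sense()['position'])
```

```text
[430.11206651 108.28134175 115.15454523]
```

View pics/q1c.png

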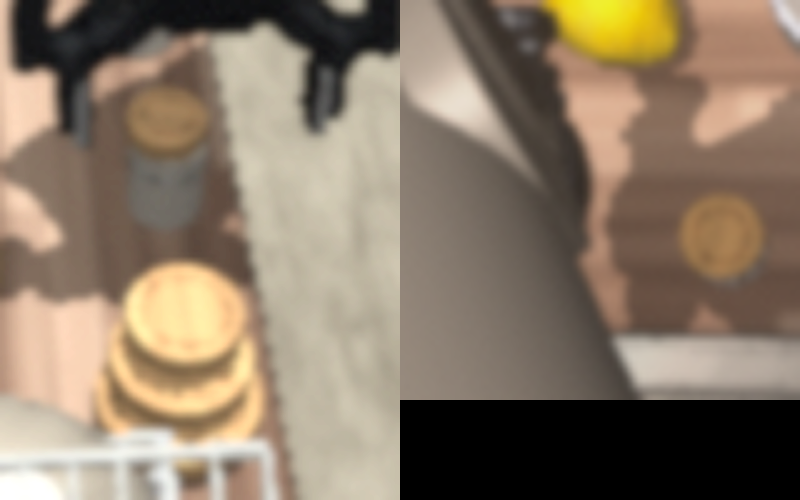

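Jar s is closed, with its lid flat at (165,120) in the left panel and (722,236) in the right. Next is lid m.

Run:
```python
from h import *
print(ray('side',286.6,262.0,78).round(1),ray('top',182.3,210.9,78).round(1))
print('xl',ray('top',164+192/8.7-.4,192+192/8.7-.4,26).round(1))
```

```text
[437.6 162.9  78. ] [440.5 161.9  78. ]
xl [439.3 165.3  26. ]
```

{"api": "drive_tool", "payload": {"steps": [[[2,10,0,0,0,0,0],[2,15,0,0,0,0,0],[2,15,0,0,0,0,0],[2,10,0,0,0,0,0],[1,5,-10,0,0,0,0],[0,0,-18,0,0,0,0],[0,0,-15,0,0,0,0],[0,0,-9,0,0,0,0],[0,0,-4,0,0,0,0],[0,0,0,0,0,0,0],[0,0,0,0,0,0,0]]]}}

```text
time: 7.9
position: [439.6, 163.0, 59.5]
ee_rot: [3.141, 0.0, 1.57]
force: [-0.5, -0.2, 0.1]
opening: 85.4
grip_force: 0.0
```

{"api": "drive_tool", "payload": {"steps": [[[0,0,0,0,0,0,60],[0,0,0,0,0,0,80],[0,0,0,0,0,0,100],[0,0,0,0,0,0,120],[0,0,0,0,0,0,150],[0,0,0,0,0,0,255],[0,0,0,0,0,0,255],[0,0,0,0,0,0,255]]]}}

```text
time: 8.57
position: [439.7, 163.5, 60.3]
ee_rot: [3.141, 0.001, 1.571]
force: [-1.4, -0.2, 8.0]
opening: 45.4
grip_force: 59.9
```

{"api": "drive_tool", "payload": {"steps": [[[0,0,6,0,0,0,255],[0,0,12,0,0,0,255],[0,0,15,0,0,0,255],[0,-10,12,0,0,0,255],[-1,-20,0,0,0,0,255],[-1,-25,0,0,0,0,255],[-1,-25,0,0,0,0,255],[-1,-25,0,0,0,0,255],[-1,-25,0,0,0,0,255],[-1,-25,0,0,0,0,255],[-1,-25,0,0,0,0,255],[-1,-20,0,0,0,0,255]]]}}

```text
time: 9.57
position: [431.4, -38.6, 105.1]
ee_rot: [3.14, 0.001, 1.57]
force: [1.0, 0.4, -0.7]
opening: 45.3
grip_force: 61.3
```

{"api": "drive_tool", "payload": {"steps": [[[0,-17,0,0,0,0,255],[0,-10,0,0,0,0,255],[0,-5,0,0,0,0,255],[0,0,0,0,0,0,255],[0,0,0,0,0,0,255],[0,0,0,0,0,0,255]]]}}

```text
time: 10.07
position: [431.5, -67.3, 104.4]
ee_rot: [3.141, -0.001, 1.573]
force: [0.3, 0.7, 0.2]
opening: 45.5
grip_force: 61.3
```

Run:
```python
from h import *
s=snap('side','p2.png')
cv2.imwrite('pics/p2c.png',cv2.convertScaleAbs(cv2.resize(s[140:240,240:330,::-1],(540,600),interpolation=cv2.INTER_CUBIC),alpha=1.5)); p=sense()['position'];print(p)
print('lid top',proj('side',p+[-1.3,-.8,18]),'jar',proj('side',[430.8,-75.2,54]))
```

```text
[431.47195054 -67.32399059 104.33612965]
lid top [np.float64(278.86797227217386), np.float64(170.88034050595013)] jar [np.float64(277.1523995998928), np.float64(190.6285052145181)]
```

View pics/p2c.png

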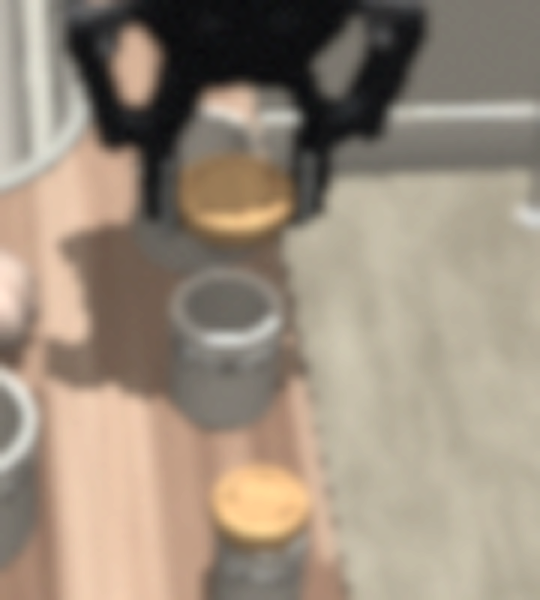

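The lid is at (236,191) and jar m's mouth at (225,307), and both match the predictions. I'm moving 7 mm in −y and lowering.

{"api": "drive_tool", "payload": {"steps": [[[0,-4,0,0,0,0,255],[0.5,-3,-14,0,0,0,255],[0,0,-15,0,0,0,255],[0,0,-11,0,0,0,255],[0,0,-7,0,0,0,255],[0,0,-4,0,0,0,255],[0,0,-3,0,0,0,255],[0,0,0,0,0,0,255],[0,0,0,0,0,0,255]]]}}

```text
time: 10.87
position: [431.9, -75.5, 50.4]
ee_rot: [3.141, 0.0, 1.571]
force: [-1.0, -0.9, -0.2]
opening: 45.3
grip_force: 61.4
```

Release, rise and go back towards the stack (about 240 mm in +y).

{"api": "drive_tool", "payload": {"steps": [[[0,0,0,0,0,0,110],[0,0,0,0,0,0,90],[0,0,0,0,0,0,60],[0,0,0,0,0,0,0],[0,0,0,0,0,0,0],[0,0,15,0,0,0,0],[0,0,22,0,0,0,0],[0,5,22,0,0,0,0],[0,20,6,0,0,0,0],[1,30,0,0,0,0,0],[1,30,0,0,0,0,0],[1,30,0,0,0,0,0]]]}}

```text
time: 11.87
position: [435.0, 40.3, 115.7]
ee_rot: [3.14, 0.0, 1.569]
force: [0.5, -0.2, -0.1]
opening: 85.3
grip_force: 0.0
```

{"api": "drive_tool", "payload": {"steps": [[[1,30,0,0,0,0,0],[1,30,0,0,0,0,0],[1,20,0,0,0,0,0],[0,0,0,0,0,0,0],[0,0,0,0,0,0,0]]]}}

```text
time: 12.28
position: [437.7, 120.5, 115.3]
ee_rot: [3.141, -0.0, 1.574]
force: [0.6, -0.4, -1.3]
opening: 85.2
grip_force: 0.0
```

Run:
```python
from h import *
s=snap('side','q2.png')
cv2.imwrite('pics/q2c.png',cv2.convertScaleAbs(cv2.resize(s[175:305,250:330,::-1],(369,600),interpolation=cv2.INTER_CUBIC),alpha=1.5)); print(sense()['position'])
```

```text
[437.62370058 119.03417606 115.09293321]
```

View pics/q2c.png

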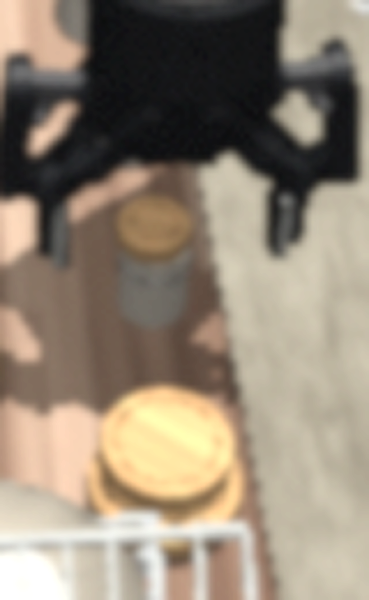

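Lid l is visible at about (168,438), and jar s is still closed.

Run:
```python
from h import *
print(ray('side',286.1,269.5,52).round(1),ray('top',164+180/8.7-.4,192+182/8.7-.4,52).round(1))
t=snap('top','q2t.png'); print(t.shape)
h=cv2.cvtColor(t,cv2.COLOR_RGB2HSV); 
cv2.imwrite('pics/q2tc.png',cv2.resize(t[170:245,150:370,::-1],None,fx=3.6,fy=3.6,interpolation=cv2.INTER_CUBIC))
```

```text
[437.  161.8  52. ] [439.5 163.1  52. ]
(384, 512, 3)
```

View pics/q2tc.png

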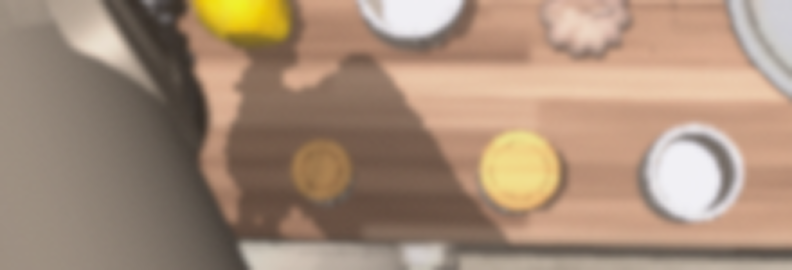

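Jars s and m are closed, at (322,170) and (520,170) in the crop. Next is lid l.

{"api": "drive_tool", "payload": {"steps": [[[0.5,10,0,0,0,0,0],[0.5,15,0,0,0,0,0],[0.5,12,-10,0,0,0,0],[0,7,-15,0,0,0,0],[0,0,-18,0,0,0,0],[0,0,-18,0,0,0,0],[0,0,-12,0,0,0,0],[0,0,-6,0,0,0,0],[0,0,-3.5,0,0,0,0],[0,0,0,0,0,0,0],[0,0,0,0,0,0,0]]]}}

```text
time: 13.3
position: [439.9, 163.3, 33.2]
ee_rot: [3.14, -0.0, 1.57]
force: [-0.4, -0.4, 0.1]
opening: 85.5
grip_force: 0.0
```

{"api": "drive_tool", "payload": {"steps": [[[0,0,0,0,0,0,40],[0,0,0,0,0,0,60],[0,0,0,0,0,0,75],[0,0,0,0,0,0,90],[0,0,0,0,0,0,120],[0,0,0,0,0,0,255],[0,0,0,0,0,0,255],[0,0,0,0,0,0,255]]]}}

```text
time: 13.97
position: [439.6, 163.5, 33.9]
ee_rot: [3.141, 0.001, 1.571]
force: [-2.7, -0.5, 10.9]
opening: 56.5
grip_force: 61.3
```

{"api": "drive_tool", "payload": {"steps": [[[0,0,6,0,0,0,255],[0,0,14,0,0,0,255],[0,0,20,0,0,0,255],[0,0,20,0,0,0,255],[0,-10,14,0,0,0,255],[0,-20,2,0,0,0,255],[-1,-30,0,0,0,0,255],[-1,-30,0,0,0,0,255],[-1,-30,0,0,0,0,255],[-1,-30,0,0,0,0,255],[-1,-30,0,0,0,0,255],[0,-30,0,0,0,0,255]]]}}

```text
time: 14.97
position: [433.9, -48.0, 109.1]
ee_rot: [3.141, 0.001, 1.571]
force: [0.7, 0.0, -0.2]
opening: 56.2
grip_force: 63.7
```

{"api": "drive_tool", "payload": {"steps": [[[-0.5,-30,0,0,0,0,255],[0,-30,0,0,0,0,255],[0,-30,0,0,0,0,255],[0,-20,0,0,0,0,255],[0,-10,0,0,0,0,255],[0,-5,0,0,0,0,255],[0,0,0,0,0,0,255],[0,0,0,0,0,0,255],[0,0,0,0,0,0,255],[0,0,0,0,0,0,255]]]}}

```text
time: 15.8
position: [434.0, -170.1, 108.8]
ee_rot: [3.141, -0.0, 1.573]
force: [0.8, 0.1, -0.4]
opening: 56.2
grip_force: 63.7
```

{"api": "drive_tool", "payload": {"steps": [[[0,-6,0,0,0,0,255],[0,-3,0,0,0,0,255],[0,0,-15,0,0,0,255],[0,0,0,0,0,0,255],[0,0,0,0,0,0,255]]]}}

```text
time: 16.22
position: [433.1, -180.5, 93.3]
ee_rot: [-3.14, -0.001, 1.571]
force: [-0.4, -0.3, -0.8]
opening: 56.1
grip_force: 63.9
```

Run:
```python
from h import *
s=snap('side','p3.png'); p=sense()['position'];print(p)
print('lid top pred',proj('side',p+[-1.2,-1,18]),'jar',proj('side',[432.7,-180.2,57]))
cv2.imwrite('pics/p3c.png',cv2.convertScaleAbs(cv2.resize(s[110:210,230:320,::-1],(540,600),interpolation=cv2.INTER_CUBIC),alpha=1.5))
```

```text
[ 433.63968296 -180.52683344   93.73650535]
lid top pred [np.float64(273.1894307594773), np.float64(146.7457659844368)] jar [np.float64(272.48632506927), np.float64(163.85681129136265)]
```

View pics/p3c.png

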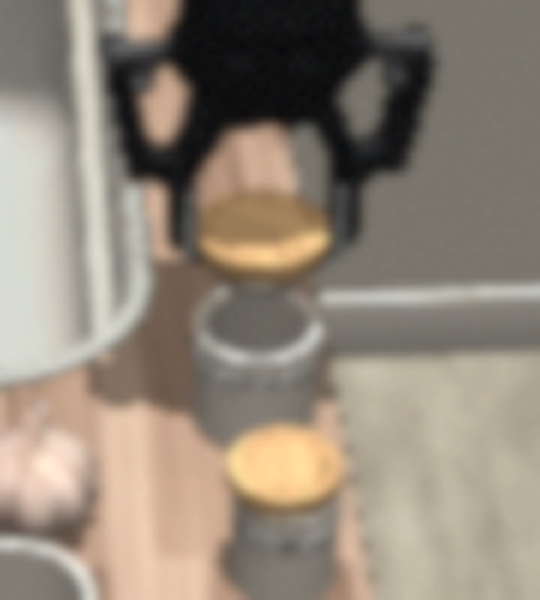

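The lid is at (264,230) and jar l's mouth at (260,324), so they are aligned. Lowering and releasing.

{"api": "drive_tool", "payload": {"steps": [[[0,0.7,-12,0,0,0,255],[0,0,-13,0,0,0,255],[0,0,-8,0,0,0,255],[0,0,-4,0,0,0,255],[0,0,-3,0,0,0,255],[0,0,0,0,0,0,255],[0,0,0,0,0,0,255]]]}}

```text
time: 16.85
position: [433.9, -180.2, 54.0]
ee_rot: [3.141, 0.0, 1.571]
force: [-0.5, -1.4, -2.7]
opening: 55.9
grip_force: 63.8
```

{"api": "drive_tool", "payload": {"steps": [[[0,0,-1,0,0,0,255],[0,0,0,0,0,0,75],[0,0,0,0,0,0,60],[0,0,0,0,0,0,30],[0,0,0,0,0,0,0],[0,0,0,0,0,0,0],[0,0,15,0,0,0,0],[0,0,22,0,0,0,0],[0,5,22,0,0,0,0],[0,20,6,0,0,0,0],[0,30,0,0,0,0,0],[0,30,0,0,0,0,0]]]}}

```text
time: 17.85
position: [434.4, -94.7, 118.6]
ee_rot: [3.139, 0.001, 1.568]
force: [0.2, 0.6, -0.6]
opening: 85.3
grip_force: 0.0
```

{"api": "drive_tool", "payload": {"steps": [[[1,30,0,0,0,0,0],[1,30,0,0,0,0,0],[1,30,0,0,0,0,0],[1,30,0,0,0,0,0],[1,30,0,0,0,0,0],[0,20,0,0,0,0,0],[0,10,0,0,0,0,0],[0,5,0,0,0,0,0],[0,0,0,0,0,0,0]]]}}

```text
time: 18.6
position: [438.8, 91.3, 117.8]
ee_rot: [3.141, -0.0, 1.573]
force: [0.0, -0.2, -0.3]
opening: 85.4
grip_force: 0.0
```

Run:
```python
from h import *
print(sense()['position'])
for n,c,z in(('side',(286,278),26),('top',(186,214),26),('top',(342,217),69),('side',(272,160),69)):
    t=snap(n,f'q3{n}{c[0]}.png'); h=cv2.cvtColor(t,cv2.COLOR_RGB2HSV)
    m=cv2.inRange(h,(14,95,70),(30,255,255)); w=np.zeros_like(m); x,y=c; w[y-26:y+27,x-24:x+25]=m[y-26:y+27,x-24:x+25]
    k=max(cv2.findContours(w,cv2.RETR_EXTERNAL,cv2.CHAIN_APPROX_NONE)[0],key=cv2.contourArea,default=None)
    if k is not None: print(n,c,cv2.boundingRect(k),cv2.contourArea(k),np.round(cv2.minEnclosingCircle(k)[0],1))
```

```text
[438.75497641  91.2754619  117.83281523]
side (286, 278) (269, 265, 34, 23) 575.5 [285.6 279.9]
top (342, 217) (330, 203, 29, 29) 601.0 [343.6 216.7]
side (272, 160) (262, 156, 6, 11) 34.5 [265.5 161. ]
```

Run:
```python
from h import *
print(ray('side',285.5,278.3,26).round(1),ray('top',343.6,216.7,69).round(1), proj('side',[439,163.5,26]))
```

```text
[437.1 164.7  26. ] [ 433.8 -182.3   69. ] [np.float64(284.5245794357458), np.float64(277.85916754479615)]
```

{"api": "drive_tool", "payload": {"steps": [[[0.7,12,0,0,0,0,0],[0,20,0,0,0,0,0],[0,20,0,0,0,0,0],[0,15,-8,0,0,0,0],[0,7,-18,0,0,0,0],[0,0,-20,0,0,0,0],[0,0,-20,0,0,0,0],[0,0,-18,0,0,0,0],[0,0,-10,0,0,0,0],[0,0,0,0,0,0,0],[0,0,0,0,0,0,0]]]}}

```text
time: 19.72
position: [439.6, 163.6, 23.7]
ee_rot: [-3.141, 0.0, 1.57]
force: [0.2, -0.3, 0.1]
opening: 85.0
grip_force: 0.0
```

{"api": "drive_tool", "payload": {"steps": [[[0,0.5,-8,0,0,0,0],[0,0,-7,0,0,0,0],[0,0,-4,0,0,0,0],[0,0,0,0,0,0,0],[0,0,0,0,0,0,30],[0,0,0,0,0,0,45],[0,0,0,0,0,0,60],[0,0,0,0,0,0,90],[0,0,0,0,0,0,255],[0,0,0,0,0,0,255],[0,0,0,0,0,0,255]]]}}

```text
time: 20.63
position: [439.5, 164.7, 5.9]
ee_rot: [3.141, 0.001, 1.571]
force: [-3.2, -1.0, 10.5]
opening: 67.7
grip_force: 64.2
```

{"api": "drive_tool", "payload": {"steps": [[[0,0,6,0,0,0,255],[0,0,15,0,0,0,255],[0,0,25,0,0,0,255],[0,0,25,0,0,0,255],[0,0,20,0,0,0,255],[4,-7,16,0,0,0,255],[13,-21,0,0,0,0,255],[15,-25,0,0,0,0,255],[15,-25,0,0,0,0,255],[15,-25,0,0,0,0,255],[15,-25,0,0,0,0,255],[15,-20,0,0,0,0,255]]]}}

```text
time: 21.63
position: [532.1, 14.1, 112.0]
ee_rot: [3.141, 0.001, 1.569]
force: [1.5, 0.4, 0.1]
opening: 67.3
grip_force: 67.3
```

{"api": "drive_tool", "payload": {"steps": [[[9,-15,0,0,0,0,255],[4,-7,0,0,0,0,255],[0,0,0,0,0,0,255],[0,0,0,0,0,0,255],[0,0,0,0,0,0,255]]]}}

```text
time: 22.05
position: [543.7, -3.6, 111.8]
ee_rot: [-3.141, -0.001, 1.573]
force: [0.7, -0.7, -0.7]
opening: 67.4
grip_force: 67.2
```

Run:
```python
from h import *
s=snap('side','p4.png'); t=snap('top','p4t.png'); p=sense()['position'];print(p)
print('lid top pred',proj('side',p+[-1.2,0,20]),'jar',proj('side',[545.5,-9,60]))
a=cv2.resize(s[140:250,180:280,::-1],(400,440),interpolation=cv2.INTER_CUBIC);b=cv2.resize(t[120:240,200:360,::-1],(400,300),interpolation=cv2.INTER_CUBIC)
o=np.zeros((440,800,3),np.uint8);o[:,:400]=cv2.convertScaleAbs(a,alpha=1.5);o[:300,400:]=b
cv2.imwrite('pics/p4c.png',o)
```

```text
[543.85363276  -3.74755543 111.89237039]
lid top pred [np.float64(231.02181663551752), np.float64(187.75384010071176)] jar [np.float64(231.1187509300608), np.float64(209.52703918378486)]
```

View pics/p4c.png

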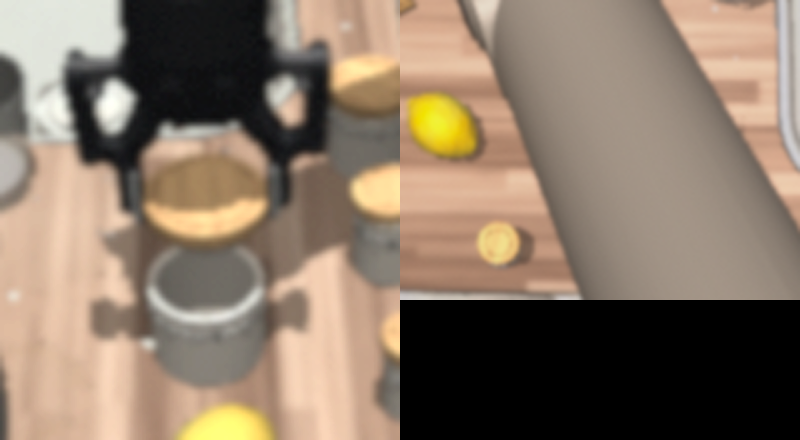

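The lid is at (206,194) and jar xl's mouth at (207,281). It needs about +2.6 mm in x and −5.5 mm in y before lowering.

{"api": "drive_tool", "payload": {"steps": [[[1.3,-3,0,0,0,0,255],[1.3,-2.5,-12,0,0,0,255],[0,0,-15,0,0,0,255],[0,0,-12,0,0,0,255],[0,0,-8,0,0,0,255],[0,0,-4,0,0,0,255],[0,0,-3,0,0,0,255],[0,0,-3,0,0,0,255],[0,0,0,0,0,0,255],[0,0,0,0,0,0,255]]]}}

```text
time: 22.98
position: [547.2, -10.3, 54.8]
ee_rot: [3.141, -0.001, 1.571]
force: [-0.0, 1.4, -1.4]
opening: 67.8
grip_force: 67.2
```

{"api": "drive_tool", "payload": {"steps": [[[0,0,-1,0,0,0,255],[0,0,0,0,0,0,40],[0,0,0,0,0,0,20],[0,0,0,0,0,0,0],[0,0,0,0,0,0,0],[0,0,0,0,0,0,0],[0,0,12,0,0,0,0],[0,0,20,0,0,0,0],[0,0,30,0,0,0,0],[0,0,30,0,0,0,0],[0,0,30,0,0,0,0],[0,-20,30,0,0,0,0]]]}}

```text
time: 23.98
position: [547.1, -25.9, 208.6]
ee_rot: [3.14, -0.003, 1.578]
force: [0.4, 0.6, 0.4]
opening: 85.6
grip_force: 0.0
```

{"api": "drive_tool", "payload": {"steps": [[[-20,-30,0,0,0,0,0],[-20,-30,0,0,0,0,0],[-20,-35,0,0,0,0,0],[-20,-35,0,0,0,0,0],[-20,-35,0,0,0,0,0],[0,-35,0,0,0,0,0],[0,-35,0,0,0,0,0],[0,-35,0,0,0,0,0],[0,-35,0,0,0,0,0],[0,-35,0,0,0,0,0],[0,-35,0,0,0,0,0],[0,0,0,0,0,0,0]]]}}

```text
time: 24.98
position: [444.5, -414.7, 206.1]
ee_rot: [3.141, 0.005, 1.561]
force: [-0.1, -1.6, -0.2]
opening: 85.2
grip_force: 0.0
```

Run:
```python
from h import *
s=snap('side','f.png'); t=snap('top','ft.png'); p=sense()['position'];print(p)
a=cv2.resize(s[140:250,210:300,::-1],(400,489),interpolation=cv2.INTER_CUBIC);b=cv2.resize(t[140:240,200:360,::-1],(400,250),interpolation=cv2.INTER_CUBIC)
o=np.zeros((489,800,3),np.uint8);o[:,:400]=cv2.convertScaleAbs(a,alpha=1.5);o[:250,400:]=b
cv2.imwrite('pics/fc.png',o)
h=cv2.cvtColor(t,cv2.COLOR_RGB2HSV); m=cv2.inRange(h,(17,90,60),(32,255,255))
for k,(x,y),z,j in(('s',(240,217),62,(429.3,42)),('m',(293,217),66,(430.8,-75.2)),('l',(342,217),69,(432.8,-180.5)),('xl',(264,165),72,(545.5,-9.5))):
    w=np.zeros_like(m); w[y-20:y+21,x-20:x+21]=m[y-20:y+21,x-20:x+21]
    c=max(cv2.findContours(w,cv2.RETR_EXTERNAL,cv2.CHAIN_APPROX_NONE)[0],key=cv2.contourArea,default=None)
    if c is not None:
        M=cv2.moments(c); print(k,cv2.boundingRect(c),ray('top',M['m10']/M['m00'],M['m01']/M['m00'],z).round(1),j)
```

```text
[ 446.51581599 -407.34180491  206.05920995]
s (231, 210, 17, 16) [430.6  42.3  62. ] (429.3, 42)
m (283, 206, 23, 22) [433.3 -76.2  66. ] (430.8, -75.2)
l (330, 204, 28, 27) [ 433.4 -181.7   69. ] (432.8, -180.5)
xl (248, 149, 32, 31) [545.1  -9.6  72. ] (545.5, -9.5)
```

View pics/fc.png

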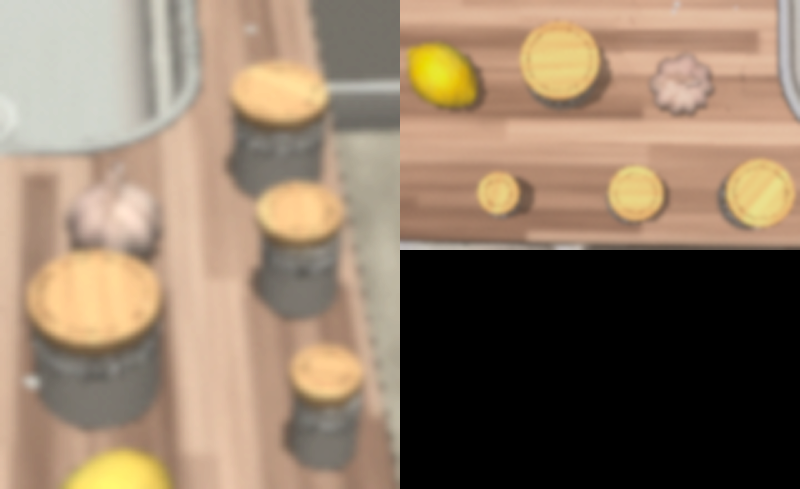

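All four lids sit flat and centred on their jars, and the lemon and garlic are where they started. Handing in.

```bash
python3 -c "
from h import *
print(order.job_done())"
```

```text
the job is handed in; nothing more can be done
None
```

All four jars are closed, each with the lid of its own size, and the job is handed in at about 25 s; the last pictures show every lid flat and within about 3 mm of centre, but no pass/fail result came back.

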